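# Draw a power supply out from under the hood of its cradle

## Robot

A 6-joint arm with a two-finger parallel gripper is mounted at the origin on a cart in front of the work surface, level with it; the furniture and walls round the work are solid. World frame = base frame: x ahead of the robot, y to its left, z up, the work surface at z = 0. Lengths are in mm, angles in rad, forces in N, time in s.
With the tool pointing down it reaches from about 400 to 825 mm from the base axis. Payload 7 kg.
Tool frame: the origin (TCP) lies at the very end of the fingers, on their centre line; the grasp point (between the pads) lies 19 mm behind it; z points along the fingers, y is the line along which they close (so a half turn about z gives the same grasp; the last joint's range is limited). The gripper opens to 85 mm and grips with 20 to 120 N. Pads are 22 mm wide; open, the fingers measure 114 mm over their backs; the gripper's body (76 mm by 85 mm) begins 54 mm behind the grasp point. The pads swing forward as they close: fully open they stand 13 mm farther back than shut.
Start: joints at [1.589, 0.359, 0.012, 0, -1.224, -0.288], TCP at [179.923, 650.556, 231.302] pointing down, gripper open.
Joint ranges: [-3.07, 3.07], [-1.43, 2.12], [-1.02, 1.25], [-3.03, 1.67], [-3.05, -0], [-3.03, 3.03]. Speed limits (rad/s): [2.39, 2.39, 3.01, 3.14, 3.14, 3.14].

## Interface

Orientations are given as a unit quaternion [w, x, y, z].
In Python, from workcell import telemetry, optics, ticket gives the robot as it stands. The module is installed in compiled form; this text tells all that it offers.
- The arm moves only by the tool carry_out, never from a script. Its argument "targets" is text: rows parted by semicolons, each of 4 numbers parted by spaces: the shift along the world's x, y, z in mm, then the turn about the world's z in rad. In form: dx dy dz spin; .... A call has 1 to 5 rows; each row is the pose to reach, as a shift and turn from the pose commanded when the call began; what a row does not reach only later rows make up. A row lasts 1/8 s, in which the tool goes at most 62.5 mm and 10.7 degrees, less where a joint would pass 70% of its speed; a pose out of reach is approached as far as the arm can. A call with a gripper value outside its range is refused whole. "hand" is the gripper command: -1 is fully open, 1 is shut, values between are in proportion, set as the call begins (left out, the last holds). The fingers move at their own pace and stop on an object; the grip force is fixed at half the most. Time passes only in rows, so rows that repeat a pose let the fingers close. It gives the time, the measured TCP pose, the force, the opening and the grip force at its end, in the units of the state.
- telemetry.get_state(): the state, without advancing time (a new reading comes with each control period).
- optics.read_camera(name): name is "side" or "top" or "wrist"; returns a dict with "img" (480x640x3 uint8, red, green, blue), "mtx" (3x3 intrinsics, pixels), "rvec" (rotation vector, rad) and "tvec" (3), from world to camera coordinates, as OpenCV has them. Camera axes: x right, y down, z forward; pixel columns grow to the right and rows downward; lengths in mm; the calibration is good to about 2 mm. A picture is of the moment at which its call begins. There is no depth.
- ticket.close_job(): hands the job in; it is judged then, once.
The state is a dict: "t": time; "q": joint angles; "joint_vel": joint speeds; "joint_efforts": joint torques, N m; "eef_pos": TCP position; "eef_rot": TCP orientation; "force": force on the tool from outside, world axes, zero at the start; "torque": the same for the moment, N m; "finger_gap": finger opening in mm; "finger_force": force on a finger pad.
Only numpy, scipy, OpenCV 4.12 (cv2) and the standard library are available. Lean on these libraries where they do the work, as an engineer would, in place of code of your own. Each camera call takes 0.05 s, during which the arm holds its last target. There are 200 camera calls.

## Task

The black power supply sits in the steel cradle with its rear edge caught under the cradle's hood. Slide it forward until it is clear of the hood without bearing down hard on it on the way, then lift it out, keep it level, and set it down gently, flat in the middle of the cork pad with its long side along the pad's long side. Leave the other things on the bench where they are.

Things in the scene. Friction and masses are not known exactly. Their poses are not given: they have to be found in the camera images.
- psu_center (a point): Centre of the power supply: a plain black rigid box, 68 mm deep (its x) by 165 mm long (its y) by 42 mm high, 0.45 to 0.82 kg. It stands loose and level in the cradle, long side across it, its rear long face 3 to 11 mm from the cradle's back wall, so that 16 to 25 mm of its depth is under the hood. With 30 mm of gap or more between rear face and hood it can be gripped across its depth.
- psu_top (a point): Centre of the power supply's flat top, 21 mm above its centre. A fingertip pressed on the uncovered part can draw it along: fingers grip it better (friction about 0.5 or more) than the glide strips do (about 0.15), so 8 to 15 N downward is enough. It is rigid: 1 or 2 mm of height decide between no contact and too much force. More than 45 N against the cradle while under the hood is bearing down hard.
- dock: The fixed plain steel cradle; origin under the centre of its base, on the bench; +x points to its back wall, -x is forward to its open front, y along its width. Base 170 mm (x) by 204 mm (y), 5 mm thick, with two white slippery glide strips along x, tops at z = 8 mm, that carry the power supply. Back wall: x = 79 to 85 mm, up to z = 59 mm, closed over the full width.
- cheeks (a point): Point on the cradle's centre line midway between the front ends of its two end cheeks (dock x = 5 mm) at the height of their tops, z = 42 mm. Cheeks: 6 mm plates along x at either end, inner faces at y = +/-89 mm, reaching from here back to the back wall; none further forward. The power supply has about 6 mm of play at either end.
- lip_edge (a point): Middle of the lower front edge of the cradle's hood: a 4 mm steel plate across the full width of the cradle, fixed to the back wall, covering dock x = 49 to 85 mm, underside 55 mm and top 59 mm above the bench, 5 mm above the power supply's top.
- pad_top (a point): Centre of the top face of the fixed cork pad, 150 mm (its x) by 230 mm (its y, the long side), 5 mm thick, lying on the bench.
- marker: Bystander, to be left alone: white and black felt marker, 126 mm long, 16 mm thick, lying between cradle and pad. Origin at the centre of its underside.
- tape_measure: Bystander, to be left alone: yellow tape measure standing on edge, 38 x 84 x 68 mm high, at the right of the work. Origin at the centre of its underside.
- glue_bottle: Bystander, to be left alone: small clear bottle with a pointed cap, 39 mm across, 118 mm high. Origin at the centre of its underside.
- driver: Bystander, to be left alone: red-handled precision screwdriver lying flat, 108 mm long, 12 mm thick. Origin at the centre of its underside.

How it is judged:
By the outcome, as a careful person would: the job done as asked, in the order asked, and still so for the second after the job is handed in, with the robot touching nothing.
It also fails if it takes over 58 s, if anything falls off the work surface, if the arm or the gripper's body presses on something with over 40 N, if the wrist force passes 120 N, or if a joint passes its speed limit or range.

## Working session

There is one attempt and no reset: what is moved stays moved. The work goes in short steps, Python scripts to look and compute and a tool call to move; the robot and the scene stay as the last step left them, time stands still between calls to the robot, and variables do not carry over. Pictures are saved under pics/ and viewed, at most 10 in all, crops included, and the job is handed in when it is done.

Besides the shell and the picture viewer there is one more tool, called after "Call:" by a JSON object that holds its "name" and its "arguments". carry_out: Moves the arm, as the interface text tells. Its arguments: {"type":"object","properties":{"targets":{"type":"string"},"hand":{"type":"number"}},"required":["targets"]}

```bash
mkdir -p pics; cat > h.py <<'E'
import numpy as np, cv2
from workcell import telemetry, optics, ticket
def snap(n,f):
    c=optics.read_camera(n); cv2.imwrite('pics/'+f+'.png',c['img'][:,:,::-1]); np.savez('pics/'+f+'.npz',**{k:c[k] for k in('mtx','rvec','tvec')}); return c
def back(f,uv,z):
    c=np.load('pics/'+f+'.npz'); R=cv2.Rodrigues(c['rvec'])[0]; t=c['tvec'].reshape(3)
    o=-R.T@t; out=[]
    for u in uv:
        d=R.T@np.linalg.inv(c['mtx'])@np.array([u[0],u[1],1.]); out.append(o+d*(z-o[2])/d[2])
    return np.array(out)
def proj(f,P):
    c=np.load('pics/'+f+'.npz'); return cv2.projectPoints(np.array(P,float).reshape(-1,3),c['rvec'],c['tvec'],c['mtx'],None)[0].reshape(-1,2)
E
python3 - <<'E'
from h import *
for n in('top','side'):
    snap(n,n+'0'); c=np.load(f'pics/{n}0.npz'); R=cv2.Rodrigues(c['rvec'])[0]; print(n,-R.T@c['tvec'].reshape(3),R)
s=telemetry.get_state(); print(s)
E
```

```text
top [ 241.1057266   175.9852316  1275.62127522] [[-6.85472021e-03 -9.99975596e-01 -1.34902653e-03]
 [-9.78799530e-01  6.98571507e-03 -2.04701441e-01]
 [ 2.04705870e-01 -8.27445719e-05 -9.78823529e-01]]
side [ -127.23311146 -1031.20946841   792.33740179] [[ 0.8904029  -0.45474795  0.01967184]
 [-0.19120767 -0.41290819 -0.89047541]
 [ 0.41306453  0.78912048 -0.45460594]]
{'t': 0.1, 'q': array([ 1.58908228e+00,  3.59282352e-01,  1.11544372e-02, -3.11880798e-04,
       -1.22412382e+00, -2.88085711e-01]), 'joint_vel': array([ 7.13224852e-05,  1.17059380e-03,  3.07454044e-03,  1.77074699e-03,
       -1.83871899e-03, -1.82093005e-04]), 'joint_efforts': array([-1.09732515e-03, -5.84765303e+01,  2.94107616e+01,  6.95468724e+00,
       -3.17834783e-03,  2.66673510e-06]), 'eef_pos': array([179.8326561 , 650.14730589, 230.47978971]), 'eef_rot': array([ 7.41558071e-04,  9.90907387e-01, -1.34543671e-01, -3.38688413e-05]), 'force': array([ 0.47070143, -0.21140782, -0.12458252]), 'torque': array([-0.00547005, -0.01460905,  0.07672895]), 'finger_force': 0.0, 'finger_gap': 85.18344763601495}
```

View pics/top0.png

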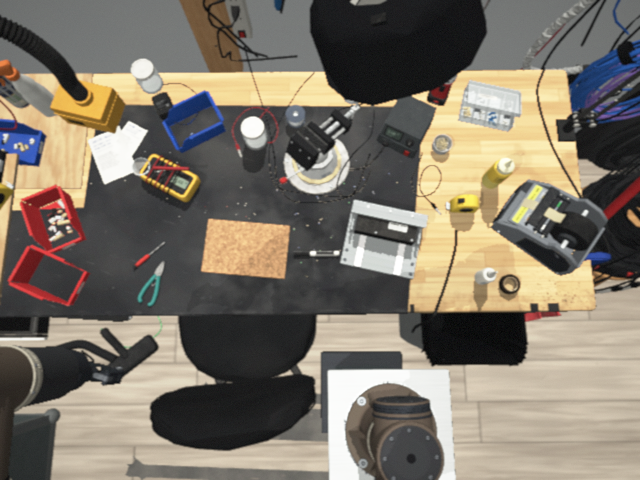

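View pics/side0.png

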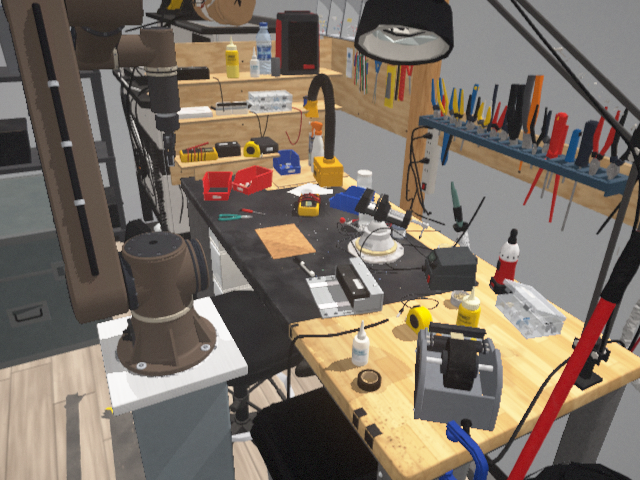

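The top view shows the cradle around (382,240) with its hood at the far side (up), the pad around (246,249), the marker at (318,254) between them. The side view agrees. I'll enlarge the work area for corners.

```bash
python3 - <<'E'
import cv2
i=cv2.imread('pics/top0.png'); a=cv2.resize(i[190:290,330:430],(600,600),interpolation=cv2.INTER_CUBIC)
cv2.imwrite('pics/c1.png',a)
from h import *
print(back('top0',[(207,221),(290,225),(287,279),(202,272)],5))
print(back('top0',[(382,240)],30))
E
```

```text
[[556.47654841 492.06278554   5.        ]
 [543.30417933 259.62915765   5.        ]
 [392.0375137  266.85599437   5.        ]
 [412.88401169 499.61770912   5.        ]]
[[493.64848557   7.50366436  30.        ]]
```

View pics/c1.png

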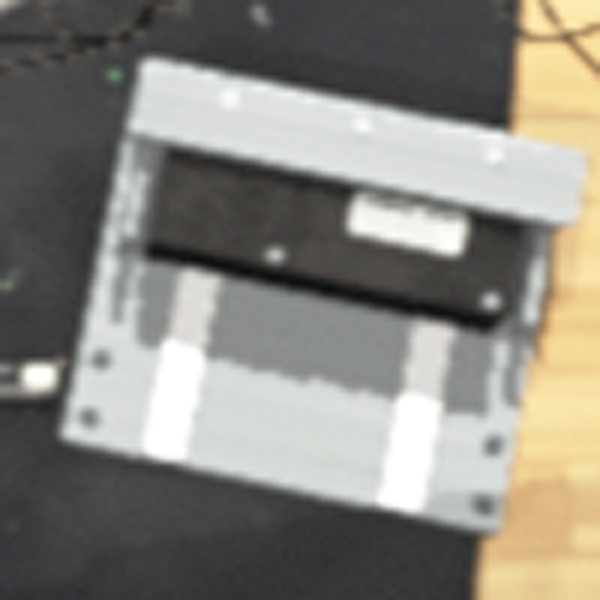

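```bash
cat > fit.py <<'E'
from h import *
from scipy.optimize import least_squares
uv=np.array([(142,58),(586,152),(574,222),(128,132),(62,438),(498,532)])/6+[330-.5+1/12,190-.5+1/12]
M=np.array([(85,102,59),(85,-102,59),(49,-102,59),(49,102,59),(-85,102,5),(-85,-102,5)],float)
def W(p,M):
    c,s=np.cos(p[2]),np.sin(p[2]); M=np.asarray(M,float).reshape(-1,3)
    return np.c_[p[0]+c*M[:,0]-s*M[:,1],p[1]+s*M[:,0]+c*M[:,1],M[:,2]]
r=least_squares(lambda p:(proj('top0',W(p,M))-uv).ravel(),[495,7,-.1])
if __name__=='__main__':
    print('dock',r.x,r.fun.round(1))
    e=np.array([(150,247),(490,316)])/6+[329.6,189.6]
    p=back('top0',e,50); c,s=np.cos(r.x[2]),np.sin(r.x[2])
    print('psu front top edge world',p,'dock',(p[:,:2]-r.x[:2])@np.array([[c,-s],[s,c]]))
    P=np.array([(207,221),(290,225),(287,279),(202,272)],float)
    pm=np.array([(75,115,5),(75,-115,5),(-75,-115,5),(-75,115,5)])
    q=least_squares(lambda p:(proj('top0',W(p,pm))-P).ravel(),[476,380,0]); print('pad',q.x,q.fun.round(1))
E
python3 - <<'E'
from h import *
i=cv2.imread('pics/top0.png')
# pad segmentation
h=cv2.cvtColor(i,cv2.COLOR_BGR2HSV); m=cv2.inRange(h,(5,80,90),(20,255,255)); m[:, :195]=0;m[:,300:]=0;m[:205]=0;m[285:]=0
m=cv2.morphologyEx(m,cv2.MORPH_OPEN,np.ones((3,3)))
cs=max(cv2.findContours(m,0,2)[0],key=cv2.contourArea); w=back('top0',cs.reshape(-1,2)+0.,5)[:,:2].astype(np.float32); print(cv2.minAreaRect(w))
E
python3 fit.py
```

```text
((478.865478515625, 382.0143127441406), (232.76646423339844, 152.84645080566406), 84.69135284423828)
dock [ 4.96467476e+02  4.59822248e+00 -2.19951722e-01] [-0.1 -0.3  0.4 -0.6  0.1  0.5 -0.4 -0.1 -0.3  0.2  0.3  0.2]
psu front top edge world [[515.43391345  82.96240544  50.        ]
 [482.85428143 -67.793217    50.        ]] dock [[  1.4118034   80.61437662]
 [  2.50932022 -73.61754477]]
pad [ 4.76196003e+02  3.79488710e+02 -6.60947810e-02] [ 1.  -0.8 -0.1 -0.  -1.  -0.6  0.1  1.4]
```

Dock and PSU fit the given sizes (front edge at dock x≈2, so the rear is about 9 mm from the wall). Heading out via the pad, shutting the fingers on the way.

Call:
{"name": "carry_out", "arguments": {"targets": "40 -36 0 -0.12; 80 -72 0 -0.28; 120 -108 0 -0.44; 160 -144 0 -0.6; 200 -180 0 -0.76", "hand": 1}}

```text
t: 0.72
eef_pos: [380.9, 469.1, 231.1]
eef_rot: [0.0, 0.869, -0.495, -0.0]
force: [0.5, 1.1, 0.7]
finger_gap: 0.1
finger_force: 0.0
```

Call:
{"name": "carry_out", "arguments": {"targets": "40 -40 0 -0.16; 70 -80 0 -0.32; 80 -90 0 -0.48; 80 -90 0 -0.6; 80 -90 0 -0.6"}}

```text
t: 1.35
eef_pos: [460.0, 380.1, 230.9]
eef_rot: [-0.0, -0.686, 0.728, -0.0]
force: [-0.1, 0.9, -0.3]
finger_gap: -0.1
finger_force: 0.0
```

```bash
python3 - <<'E'
from h import *
snap('wrist','w1'); s=telemetry.get_state(); print(s['t'],s['eef_pos'],s['eef_rot'],s['force'],s['finger_gap'])
E
```

```text
1.4 [459.81424445 380.39132734 231.00114425] [-2.95875100e-04 -6.86828269e-01  7.26819676e-01 -2.40254306e-06] [0.36333909 0.27535028 0.27257549] -0.19489036527478326
```

View pics/w1.png

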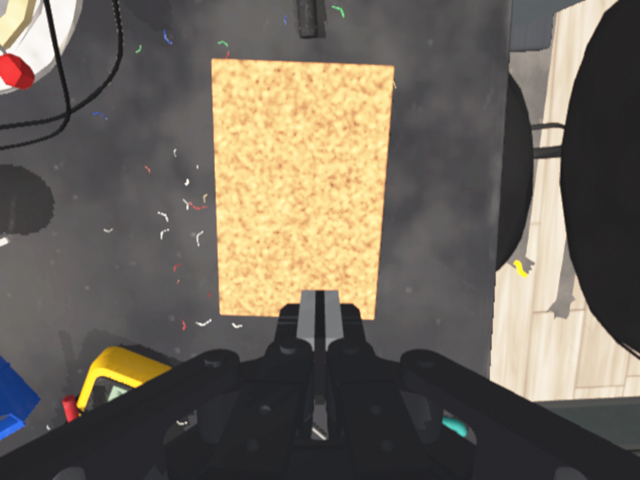

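Pad corners are at (211,59), (394,66), (375,319), (219,315), with no obstruction. Fit those and move on to above the cradle.

```bash
python3 - <<'E'
from fit import *
P=np.array([(211,59),(394,66),(375,319),(219,315)],float)
p=back('w1',P,5); print(p)
pm=np.array([(75,-115,5),(-75,-115,5),(-75,115,5),(75,115,5)])
q=least_squares(lambda p:(proj('w1',W(p,pm))-P).ravel(),[476,380,-.08]); print('pad',q.x,q.fun.round(1))
E
```

```text
[[541.65937429 261.75952005   5.        ]
 [393.27958011 275.81894499   5.        ]
 [413.7895289  503.21940966   5.        ]
 [563.94680784 490.0764297    5.        ]]
pad [ 4.78169028e+02  3.82917195e+02 -9.31065493e-02] [-0.7 -0.4  0.6 -0.6 -0.4  1.1  0.5  0.3]
```

Call:
{"name": "carry_out", "arguments": {"targets": "10 -55 0 -0.08; 20 -110 0 -0.16; 30 -165 0 -0.16; 40 -220 0 -0.16; 45 -275 0 -0.16"}}

```text
t: 2.02
eef_pos: [504.9, 104.3, 231.3]
eef_rot: [0.0, -0.627, 0.779, -0.0]
force: [0.2, -0.4, 0.2]
finger_gap: -0.1
finger_force: 0.0
```

Call:
{"name": "carry_out", "arguments": {"targets": "0 -40 0 0; 5 -75 0 0; 5 -75 0 0; 5 -75 0 0"}}

```text
t: 2.52
eef_pos: [509.9, 30.9, 231.3]
eef_rot: [0.0, -0.626, 0.78, 0.0]
force: [-0.6, 0.2, 1.3]
finger_gap: 0.0
finger_force: 0.0
```

```bash
python3 - <<'E'
from h import *
snap('wrist','w2'); s=telemetry.get_state(); print(s['t'],s['eef_pos'],s['eef_rot'],s['force'],s['finger_gap'])
E
```

```text
2.575 [509.91704017  31.19778474 231.25027447] [ 1.62722182e-05 -6.26284166e-01  7.79594857e-01  4.47900322e-05] [-0.33054514  0.20380578 -0.87018005] 0.3932051830125954
```

View pics/w2.png

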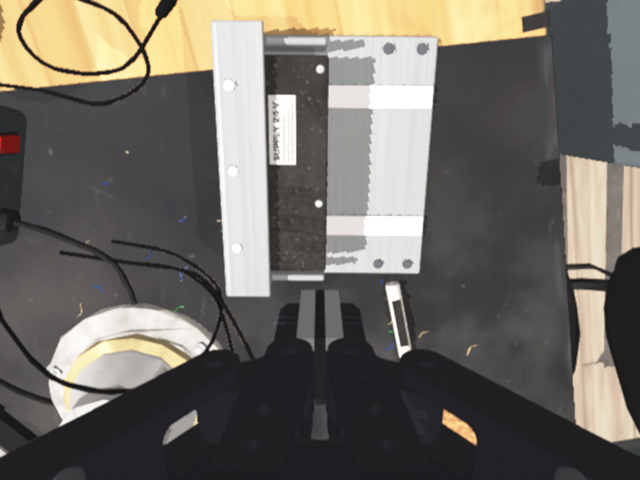

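The cradle is seen close up: hood corners (212,22), (262,20), (271,294), (227,297); base front corners (437,38), (419,273); PSU front top edge (328,54)–(326,272).

```bash
python3 - <<'E'
from fit import *
uv2=np.array([(212,22),(262,20),(271,294),(227,297),(437,38),(419,273)],float)
M2=np.array([(85,-102,59),(49,-102,59),(49,102,59),(85,102,59),(-85,-102,5),(-85,102,5)],float)
q=least_squares(lambda p:(proj('w2',W(p,M2))-uv2).ravel(),r.x); print('dock',q.x,q.fun.round(1))
p=back('w2',[(328,54),(326,272)],50);c,s=np.cos(q.x[2]),np.sin(q.x[2]);d=(p[:,:2]-q.x[:2])@np.array([[c,-s],[s,c]])
print(p,d); 
for x in (20,-36,-40): print(x,W(q.x,[(x,d[:,1].mean(),50)]))
print('fwd',-c,-s)
E
```

```text
dock [ 4.94485080e+02  4.81975876e+00 -2.25288546e-01] [-2.1 -1.7  1.   0.8 -0.5  3.2 -0.7 -0.1  1.8 -1.8  0.9  1. ]
[[480.391507   -76.68550627  50.        ]
 [516.88684487  85.08342199  50.        ]] [[  4.46984348 -82.59393156]
 [  3.90575607  83.23965263]]
20 [[514.05179696   0.666708    50.        ]]
-36 [[459.46693432  13.17641503  50.        ]]
-40 [[455.56801555  14.06996553  50.        ]]
fwd -0.9747296900894608 0.22338762557067443
```

Call:
{"name": "carry_out", "arguments": {"targets": "6 -30 -40 0; 6 -31 -95 0; 6 -31 -145 0; 6 -31 -165 0; 6 -31 -172 0"}}

```text
t: 3.2
eef_pos: [515.3, 0.2, 57.9]
eef_rot: [-0.001, -0.626, 0.779, 0.0]
force: [0.5, 0.1, 1.4]
finger_gap: 0.1
finger_force: 0.0
```

Call:
{"name": "carry_out", "arguments": {"targets": "0 0 -2 0; 0 0 -4 0; 0 0 -4 0; 0 0 -4 0"}}

```text
t: 3.7
eef_pos: [516.2, -0.3, 55.9]
eef_rot: [0.001, -0.626, 0.78, -0.0]
force: [0.5, -1.0, 0.4]
finger_gap: -0.1
finger_force: 0.0
```

Call:
{"name": "carry_out", "arguments": {"targets": "0 0 -1 0; 0 0 -2 0; 0 0 -3 0; 0 0 -3 0"}}

```text
t: 4.2
eef_pos: [515.9, -0.5, 52.2]
eef_rot: [-0.0, -0.626, 0.78, 0.0]
force: [-0.1, -0.1, -1.0]
finger_gap: 0.1
finger_force: 0.0
```

Call:
{"name": "carry_out", "arguments": {"targets": "0 0 -0.5 0; 0 0 -1 0; 0 0 -1 0; 0 0 -1 0"}}

```text
t: 4.7
eef_pos: [515.9, -0.4, 51.3]
eef_rot: [-0.0, -0.626, 0.78, 0.0]
force: [0.0, -0.5, -0.7]
finger_gap: 0.3
finger_force: 0.0
```

Call:
{"name": "carry_out", "arguments": {"targets": "0 0 -0.3 0; 0 0 -0.6 0; 0 0 -0.6 0; 0 0 -0.6 0"}}

```text
t: 5.2
eef_pos: [515.9, -0.4, 50.7]
eef_rot: [-0.0, -0.626, 0.78, 0.0]
force: [0.2, -0.6, 0.1]
finger_gap: 0.1
finger_force: 0.0
```

Call:
{"name": "carry_out", "arguments": {"targets": "0 0 -0.3 0; 0 0 -0.5 0; 0 0 -0.5 0; 0 0 -0.5 0"}}

```text
t: 5.7
eef_pos: [515.9, -0.4, 50.2]
eef_rot: [-0.0, -0.626, 0.78, 0.0]
force: [-0.7, -0.9, -0.1]
finger_gap: 0.0
finger_force: 0.0
```

Call:
{"name": "carry_out", "arguments": {"targets": "0 0 -0.2 0; 0 0 -0.4 0; 0 0 -0.4 0; 0 0 -0.4 0"}}

```text
t: 6.2
eef_pos: [516.0, -0.4, 50.1]
eef_rot: [0.0, -0.626, 0.78, -0.0]
force: [-2.0, -0.2, 4.7]
finger_gap: 0.2
finger_force: 2.7
```

Call:
{"name": "carry_out", "arguments": {"targets": "0 0 -0.2 0; 0 0 -0.4 0; 0 0 -0.4 0; 0 0 -0.4 0"}}

```text
t: 6.7
eef_pos: [516.0, -0.4, 50.1]
eef_rot: [0.0, -0.626, 0.78, -0.0]
force: [-3.1, 0.1, 9.3]
finger_gap: 0.2
finger_force: 4.9
```

Contact: 9.3 N, roughly 12 N per mm. Add a little and draw forward.

Call:
{"name": "carry_out", "arguments": {"targets": "-0.5 0.1 -0.2 0; -2 0.5 -0.3 0; -4 0.9 -0.3 0; -6 1.4 -0.3 0; -8 1.8 -0.3 0"}}

```text
t: 7.32
eef_pos: [509.9, 1.8, 50.1]
eef_rot: [0.002, -0.626, 0.78, -0.001]
force: [2.0, -1.1, 5.7]
finger_gap: 0.2
finger_force: 2.6
```

Call:
{"name": "carry_out", "arguments": {"targets": "-2.5 0.6 -0.3 0; -5 1.1 -0.4 0; -7.5 1.7 -0.4 0; -10 2.3 -0.4 0; -12.5 2.8 -0.4 0"}}

```text
t: 7.95
eef_pos: [498.0, 4.8, 50.1]
eef_rot: [0.002, -0.626, 0.78, -0.001]
force: [4.0, -0.2, 6.6]
finger_gap: -0.1
finger_force: 3.7
```

```bash
python3 - <<'E'
from h import *
snap('wrist','w3'); s=telemetry.get_state(); print(s['t'],s['eef_pos'],s['force'])
E
```

```text
8.0 [497.7012631    4.88652968  50.05438772] [ 3.01027886 -0.40101933  7.38460555]
```

View pics/w3.png

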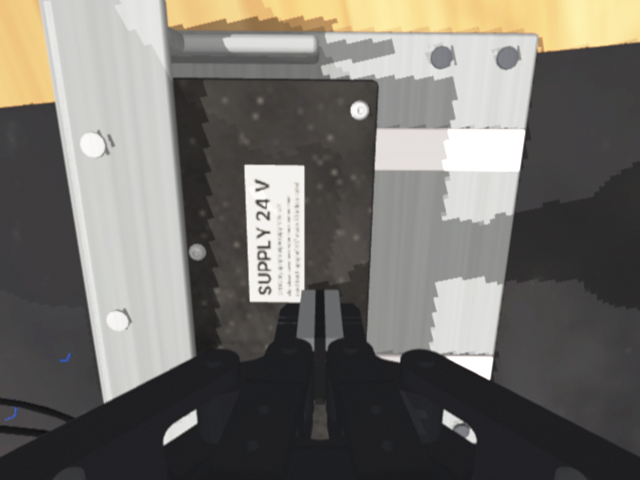

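The PSU follows the fingers, square in the cradle (front edge x≈375 px, well past the cheek end at 318; a rear screw has come out from the hood). Continue.

Call:
{"name": "carry_out", "arguments": {"targets": "-3 0.7 -0.2 0; -6 1.4 -0.2 0; -9 2.1 -0.2 0; -12 2.8 -0.2 0; -15 3.4 -0.2 0"}}

```text
t: 8.62
eef_pos: [483.3, 8.4, 50.0]
eef_rot: [0.003, -0.626, 0.78, -0.001]
force: [3.5, -0.9, 9.7]
finger_gap: 0.0
finger_force: 4.3
```

Call:
{"name": "carry_out", "arguments": {"targets": "-3 0.7 0 0; -6 1.4 0 0; -9 2.1 0 0; -12 2.8 0 0; -15 3.4 0 0"}}

```text
t: 9.25
eef_pos: [468.4, 11.9, 50.0]
eef_rot: [0.003, -0.626, 0.78, -0.001]
force: [4.1, -1.4, 9.4]
finger_gap: -0.1
finger_force: 4.4
```

Call:
{"name": "carry_out", "arguments": {"targets": "-3 0.7 0 0; -6 1.4 0 0; -9 2.1 0 0; -11 2.5 0 0; -11 2.5 0 0"}}

```text
t: 9.88
eef_pos: [457.2, 14.5, 50.0]
eef_rot: [0.003, -0.626, 0.78, -0.001]
force: [2.6, 0.4, 10.7]
finger_gap: -0.1
finger_force: 5.3
```

Call:
{"name": "carry_out", "arguments": {"targets": "0 0 10 0; 0 0 60 0; 0 10 115 0; 0 20 170 0; 0 30 170 0"}}

```text
t: 10.5
eef_pos: [456.3, 44.4, 223.2]
eef_rot: [0.004, -0.626, 0.78, -0.001]
force: [-0.1, 1.3, -0.7]
finger_gap: 0.4
finger_force: 0.0
```

Call:
{"name": "carry_out", "arguments": {"targets": "0 0 0 0; 0 0 0 0; 0 0 0 0", "hand": -1}}

```text
t: 10.88
eef_pos: [453.9, 42.9, 217.5]
eef_rot: [-0.001, -0.625, 0.78, 0.0]
force: [0.4, 0.2, 0.3]
finger_gap: 54.1
finger_force: 0.0
```

```bash
python3 - <<'E'
from h import *
snap('wrist','w4'); s=telemetry.get_state(); print(s['t'],s['eef_pos'],s['eef_rot'],s['force'],s['finger_gap'])
E
```

```text
10.925 [454.01049616  42.9870831  217.66376327] [-9.56390571e-04 -6.25443138e-01  7.80269143e-01  1.77320269e-04] [-0.2191754  -0.25416631 -0.0145197 ] 61.30595607068844
```

View pics/w4.png

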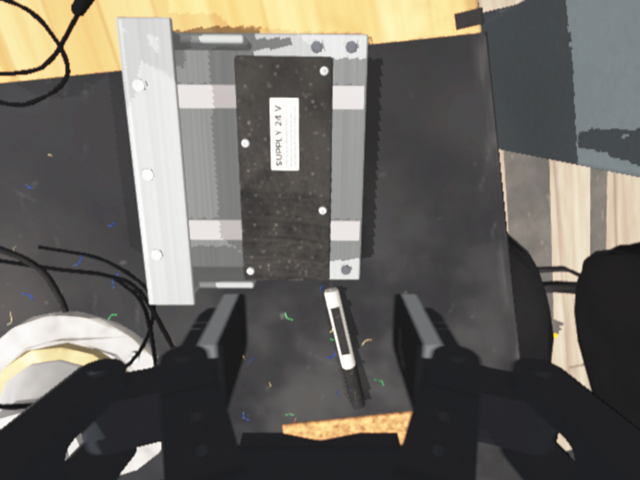

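The PSU is fully clear of the hood; its top corners are at (234,56), (333,57), (329,279), (243,281). The marker lies beside the cradle at (340,330).

```bash
python3 - <<'E'
from fit import *
P=np.array([(234,56),(333,57),(329,279),(243,281)],float)
pm=np.array([(34,-82.5,50),(-34,-82.5,50),(-34,82.5,50),(34,82.5,50)])
q=least_squares(lambda p:(proj('w4',W(p,pm))-P).ravel(),[455,14,-.22]); print('psu',q.x,q.fun.round(1)); 
d=np.array([495,4.7]); c,s=np.cos(-.223),np.sin(-.223); print((q.x[:2]-d)@np.array([[c,-s],[s,c]]))
R=cv2.Rodrigues(np.zeros(3))
s=telemetry.get_state(); w,x,y,z=s['eef_rot']; print('tool y', np.arctan2(1-2*(x*x+z*z),2*(x*y-w*z))%np.pi-np.pi)
p=s['eef_pos']; print('shift',q.x[:2]-p[:2])
E
```

```text
psu [ 4.73207811e+02  1.17039904e+01 -2.29047071e-01] [-0.5 -0.6  0.1 -0.6  0.2  2.2  0.3 -0.6]
[-22.80155536   2.01107978]
tool y -0.21939783884477526
shift [ 19.19731518 -31.28309265]
```

Call:
{"name": "carry_out", "arguments": {"targets": "19 -31 0 -0.01; 19 -31 -50 -0.01; 19 -31 -100 -0.01; 19 -31 -135 -0.01; 19 -31 -150 -0.01"}}

```text
t: 11.55
eef_pos: [471.9, 11.5, 65.9]
eef_rot: [-0.002, -0.621, 0.783, 0.001]
force: [0.2, 0.1, 0.9]
finger_gap: 85.7
finger_force: 0.0
```

Call:
{"name": "carry_out", "arguments": {"targets": "0 0 -10 0; 0 0 -25 0; 0 0 -40 0; 0 0 -52 0; 0 0 -52 0"}}

```text
t: 12.18
eef_pos: [473.0, 12.2, 15.9]
eef_rot: [-0.001, -0.622, 0.783, 0.0]
force: [-0.0, -0.6, 0.8]
finger_gap: 85.1
finger_force: 0.0
```

Call:
{"name": "carry_out", "arguments": {"targets": "0 0 -4 0; 0 0 -7 0; 0 0 -7 0"}}

```text
t: 12.55
eef_pos: [473.4, 12.5, 9.5]
eef_rot: [0.0, -0.622, 0.783, -0.0]
force: [-0.5, 0.7, -0.2]
finger_gap: 85.2
finger_force: 0.0
```

Call:
{"name": "carry_out", "arguments": {"targets": "0 0 0 0; 0 0 0 0; 0 0 0 0; 0 0 0 0; 0 0 0 0", "hand": 1}}

```text
t: 13.18
eef_pos: [473.7, 12.5, 9.9]
eef_rot: [0.0, -0.622, 0.783, -0.0]
force: [-0.8, 1.2, 5.1]
finger_gap: 67.5
finger_force: 68.4
```

Call:
{"name": "carry_out", "arguments": {"targets": "0 0 3 0; 0 0 8 0; 0 0 16 0; 0 0 26 0; 0 0 40 0"}}

```text
t: 13.8
eef_pos: [473.2, 12.4, 50.3]
eef_rot: [-0.0, -0.622, 0.783, 0.0]
force: [1.1, -0.4, -4.7]
finger_gap: 67.1
finger_force: 68.4
```

Call:
{"name": "carry_out", "arguments": {"targets": "0 0 25 0; 0 0 50 0; 0 0 60 0; 0 0 60 0"}}

```text
t: 14.3
eef_pos: [473.7, 12.6, 110.2]
eef_rot: [0.001, -0.622, 0.783, -0.0]
force: [0.4, -0.8, -4.9]
finger_gap: 67.3
finger_force: 69.1
```

```bash
python3 - <<'E'
from h import *
snap('wrist','w5'); snap('side','s5'); s=telemetry.get_state(); print(s['t'],s['eef_pos'],s['eef_rot'],s['force'],s['torque'],s['finger_gap'])
i=cv2.imread('pics/s5.png')[200:360,220:430]; j=cv2.imread('pics/w5.png')
cv2.imwrite('pics/c5.png',np.hstack([cv2.resize(i,(420,320)),cv2.resize(j,(380,320))]))
E
```

```text
14.4 [472.79647262  12.30635906 108.83299903] [-4.70407724e-04 -6.21588868e-01  7.83343463e-01  2.77937930e-04] [ 0.25245394 -0.51979928 -5.75152235] [-0.01079032  0.03608705  0.01761798] 67.14838653463525
```

View pics/c5.png

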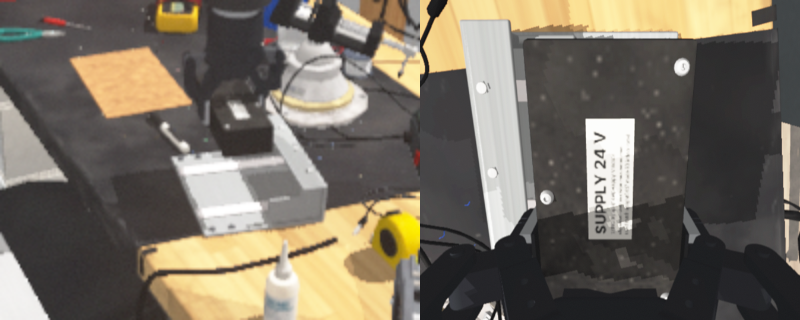

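It is held level, well clear of the cradle, weight about 5 N. Work out its place in the hand, then carry it over.

```bash
python3 - <<'E'
from h import *
p=back('w5',[(175,60),(465,60)],149.5)[:,:2]; print(p,np.linalg.norm(p[0]-p[1]))
d=p[1]-p[0]; a=np.arctan2(-d[1],-d[0]); n=np.array([-np.sin(a),np.cos(a)]); c=p.mean(0)+82.5*n
s=telemetry.get_state(); t=s['eef_pos'][:2]; print('yaw',a,'centre',c,'off tcp',c-t)
sp=-0.093-a
for A in(sp,0.13):
  R=np.array([[np.cos(A),-np.sin(A)],[np.sin(A),np.cos(A)]]); print(A,'shift',np.array([478.3,382.7])-R@(c-t)-t)
E
```

```text
[[487.30128956 -75.7653907 ]
 [422.80333954 -60.70529637]] 66.23286191826304
yaw -0.22938738613352117 centre [473.81124699  12.10364111] off tcp [ 1.01477437 -0.20271795]
0.13638738613352117 shift [  4.47061403 370.45650264]
0.13 shift [  4.47103662 370.46309893]
```

Call:
{"name": "carry_out", "arguments": {"targets": "0 20 0 0; 0 60 0 0; 0 110 0 0.03; 0 160 0 0.07; 1 210 0 0.1"}}

```text
t: 15.02
eef_pos: [473.6, 223.6, 108.3]
eef_rot: [-0.001, -0.66, 0.751, -0.0]
force: [1.1, -0.3, -5.1]
finger_gap: 67.1
finger_force: 68.9
```

Call:
{"name": "carry_out", "arguments": {"targets": "1 50 0 0.02; 2 100 0 0.036; 3 140 0 0.036; 3.5 160.5 0 0.036; 3.5 160.5 0 0.036"}}

```text
t: 15.65
eef_pos: [477.4, 383.6, 107.9]
eef_rot: [-0.001, -0.674, 0.739, -0.0]
force: [-0.7, -0.5, -4.4]
finger_gap: 67.4
finger_force: 68.9
```

Call:
{"name": "carry_out", "arguments": {"targets": "0 0 -20 0; 0 0 -45 0; 0 0 -70 0; 0 0 -85 0; 0 0 -92 0"}}

```text
t: 16.27
eef_pos: [477.8, 382.0, 16.6]
eef_rot: [-0.001, -0.673, 0.739, -0.0]
force: [0.0, -0.3, -4.2]
finger_gap: 67.6
finger_force: 68.8
```

Call:
{"name": "carry_out", "arguments": {"targets": "0 0 -3 0; 0 0 -5 0; 0 0 -7 0; 0 0 -7 0; 0 0 -7 0"}}

```text
t: 16.9
eef_pos: [478.0, 383.1, 10.8]
eef_rot: [0.0, -0.674, 0.739, 0.0]
force: [0.3, 0.1, -5.3]
finger_gap: 67.0
finger_force: 68.8
```

Call:
{"name": "carry_out", "arguments": {"targets": "0 0 -0.5 0; 0 0 -1 0; 0 0 -1 0; 0 0 -1.3 0; 0 0 -1.3 0"}}

```text
t: 17.52
eef_pos: [477.9, 382.9, 9.2]
eef_rot: [-0.0, -0.673, 0.739, -0.0]
force: [0.4, -0.1, -4.5]
finger_gap: 67.3
finger_force: 68.8
```

Call:
{"name": "carry_out", "arguments": {"targets": "0 0 -0.5 0; 0 0 -1 0; 0 0 -1 0; 0 0 -1.5 0; 0 0 -1.5 0"}}

```text
t: 18.15
eef_pos: [477.9, 382.9, 7.6]
eef_rot: [-0.0, -0.673, 0.739, -0.0]
force: [-0.1, 0.1, -4.7]
finger_gap: 67.1
finger_force: 68.8
```

Call:
{"name": "carry_out", "arguments": {"targets": "0 0 -0.3 0; 0 0 -0.5 0; 0 0 -0.5 0; 0 0 -0.5 0"}}

```text
t: 18.65
eef_pos: [477.9, 383.0, 7.2]
eef_rot: [0.0, -0.673, 0.739, 0.0]
force: [0.1, 0.8, -5.3]
finger_gap: 67.4
finger_force: 68.8
```

Call:
{"name": "carry_out", "arguments": {"targets": "0 0 -0.3 0; 0 0 -0.4 0; 0 0 -0.4 0; 0 0 -0.4 0"}}

```text
t: 19.15
eef_pos: [478.0, 383.0, 7.0]
eef_rot: [0.0, -0.673, 0.739, 0.0]
force: [-2.1, -1.0, -1.2]
finger_gap: 67.2
finger_force: 69.3
```

Call:
{"name": "carry_out", "arguments": {"targets": "0 0 -0.2 0; 0 0 -0.4 0; 0 0 -0.4 0; 0 0 -0.4 0"}}

```text
t: 19.65
eef_pos: [477.9, 383.0, 7.0]
eef_rot: [0.0, -0.673, 0.739, 0.0]
force: [-3.1, -2.4, 5.1]
finger_gap: 67.2
finger_force: 70.0
```

Seated on the pad. Release and withdraw.

Call:
{"name": "carry_out", "arguments": {"targets": "0 0 0.3 0; 0 0 0.3 0; 0 0 0.3 0; 0 0 0.3 0; 0 0 0.3 0", "hand": -1}}

```text
t: 20.27
eef_pos: [478.0, 383.0, 6.7]
eef_rot: [0.0, -0.673, 0.739, -0.0]
force: [0.0, -0.5, -0.2]
finger_gap: 85.6
finger_force: 0.0
```

Call:
{"name": "carry_out", "arguments": {"targets": "0 0 10 0; 0 0 35 0; 0 0 80 0; 0 30 130 0; 0 60 180 0"}}

```text
t: 20.9
eef_pos: [478.0, 443.3, 189.6]
eef_rot: [0.001, -0.673, 0.739, 0.0]
force: [0.8, 1.1, -0.6]
finger_gap: 85.1
finger_force: 0.0
```

Call:
{"name": "carry_out", "arguments": {"targets": "0 20 20 0; 0 30 30 0; 0 30 30 0"}}

```text
t: 21.28
eef_pos: [477.7, 473.1, 216.7]
eef_rot: [-0.0, -0.674, 0.739, 0.0]
force: [0.8, -0.7, -0.9]
finger_gap: 85.0
finger_force: 0.0
```

```bash
python3 - <<'E'
from h import *
snap('wrist','w6'); s=telemetry.get_state(); print(s['t'],s['eef_pos'],s['force'],s['finger_gap'])
E
```

```text
21.325 [477.50886104 472.2881655  215.76756693] [-0.16290281 -0.95518403 -1.82996271] 85.23290905460362
```

View pics/w6.png

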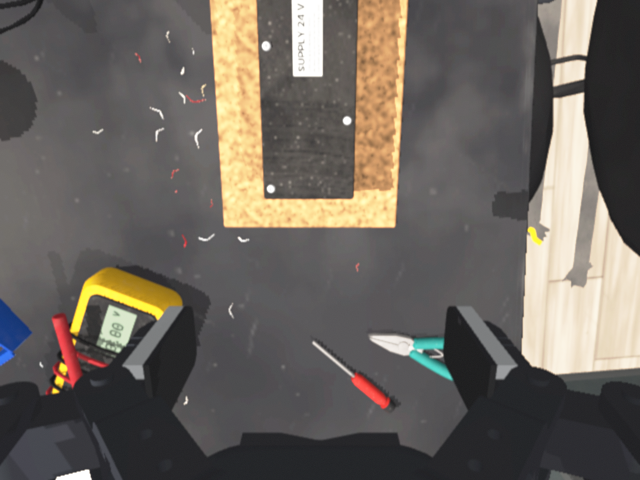

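The PSU lies flat on the pad, near corners (264,198)/(354,199) against the pad's (223,227)/(397,228); the driver is undisturbed. Check the centring, and hand in if it is good.

```bash
python3 - <<'E'
from h import *
a=back('w6',[(264,198),(354,199)],47); b=back('w6',[(223,227),(397,228)],5)
for p in(a,b): d=p[0]-p[1]; print(p.mean(0),np.linalg.norm(d),np.arctan2(d[1],d[0]))
u=(b[0]-b[1])[:2]; u/=np.linalg.norm(u); v=np.array([u[1],-u[0]]); e=(a.mean(0)-b.mean(0))[:2]
off=[e@u, e@v-32.5]; print('offset of centre on pad',off)
if max(map(abs,off))<6: print(ticket.close_job())
E
```

```text
[485.14946764 463.06664036  47.        ] 67.80841767854915 -0.10394997215649664
[488.65930946 496.91094729   5.        ] 151.6720981779968 -0.09860698316550807
offset of centre on pad [np.float64(-0.16091258049815255), np.float64(1.5254347287242354)]
the job is handed in; nothing more can be done
None
```

The power supply was slid clear of the hood with light pressure (about 11 N at most in the readings), lifted out level, and set flat on the cork pad about 1.5 mm from its centre, long sides aligned; no other object was touched as far as I could see, and I handed the job in at about 21 s.

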